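# Fill the round caddy with seven flavour bottles

### The job

Pack all seven small black-capped bottles upright in the round wooden caddy, one in the middle and six around it, each standing flat on the caddy's floor. Five are already inside, but one of them takes up two places and has to be moved over; the other two stand on the worktop. Do not knock any bottle over, and leave the two shakers where they are.

Things in the scene. Friction and masses are not known exactly. Their poses are not given: they have to be found in the camera images.
- caddy_in (a point): Round open beech caddy, fixed. Inside 136 mm across, outside 146 mm; inner floor 6 mm, rim 46 mm above the worktop; two low steel lugs outside, 93 mm from the middle. Point: centre of the inner floor, z up. Outer places are 60 degrees apart, 44 mm from the middle; bottles 0 to 3 stand in those at about 0, 60, 120, 180 degrees from its x axis, so the middle and 240, 300 must be filled.
- bottle_0_center (a point): Aluminium bottle with slim black screw cap, 104 mm tall, about 90 g; all seven alike. Body 42 mm in diameter to 60 mm above the foot, shoulder sloping in to 72 mm, cap 18 mm in diameter from 72 to 104 mm (grip there among others). Point on its axis half-way up, 52 mm above the foot; z up, turn about z means nothing. In an outer place of the caddy.
- bottle_1_center (a point): Aluminium bottle with slim black screw cap, 104 mm tall, about 90 g; all seven alike. Body 42 mm in diameter to 60 mm above the foot, shoulder sloping in to 72 mm, cap 18 mm in diameter from 72 to 104 mm (grip there among others). Point on its axis half-way up, 52 mm above the foot; z up, turn about z means nothing. In an outer place of the caddy.
- bottle_2_center (a point): Aluminium bottle with slim black screw cap, 104 mm tall, about 90 g; all seven alike. Body 42 mm in diameter to 60 mm above the foot, shoulder sloping in to 72 mm, cap 18 mm in diameter from 72 to 104 mm (grip there among others). Point on its axis half-way up, 52 mm above the foot; z up, turn about z means nothing. In an outer place of the caddy.
- bottle_3_center (a point): Aluminium bottle with slim black screw cap, 104 mm tall, about 90 g; all seven alike. Body 42 mm in diameter to 60 mm above the foot, shoulder sloping in to 72 mm, cap 18 mm in diameter from 72 to 104 mm (grip there among others). Point on its axis half-way up, 52 mm above the foot; z up, turn about z means nothing. In an outer place of the caddy.
- bottle_4_center (a point): Aluminium bottle with slim black screw cap, 104 mm tall, about 90 g; all seven alike. Body 42 mm in diameter to 60 mm above the foot, shoulder sloping in to 72 mm, cap 18 mm in diameter from 72 to 104 mm (grip there among others). Point on its axis half-way up, 52 mm above the foot; z up, turn about z means nothing. In the caddy, astride two outer places.
- bottle_5_center (a point): Aluminium bottle with slim black screw cap, 104 mm tall, about 90 g; all seven alike. Body 42 mm in diameter to 60 mm above the foot, shoulder sloping in to 72 mm, cap 18 mm in diameter from 72 to 104 mm (grip there among others). Point on its axis half-way up, 52 mm above the foot; z up, turn about z means nothing. On the worktop, left of the caddy.
- bottle_6_center (a point): Aluminium bottle with slim black screw cap, 104 mm tall, about 90 g; all seven alike. Body 42 mm in diameter to 60 mm above the foot, shoulder sloping in to 72 mm, cap 18 mm in diameter from 72 to 104 mm (grip there among others). Point on its axis half-way up, 52 mm above the foot; z up, turn about z means nothing. On the worktop, right of the caddy.
- salt_center (a point): Bystander: clear shaker with a pierced domed grey top, 44 mm in diameter, 90 mm tall, on the worktop; point half-way up on its axis.
- pepper_center (a point): Bystander: second shaker of the same shape and size as the other, on the worktop; point half-way up on its axis.
There are look-alikes about, which are no part of the job. Of the things like the part that bears caddy_in, leave any that is pink; of the rest the smaller one is meant. What is shaped like the part that bears bottle_4_center but pink or red is not meant.

How it is judged (in metres and radians):
At the end, for the whole second after the job is handed in: All seven bottles stand inside the caddy on its floor: each centre within 52 mm of the caddy's axis and no more than 55.5 mm above the inner floor, each tilted less than 0.08 rad (angle between each of bottle_0_center, bottle_1_center, bottle_2_center, bottle_3_center, bottle_4_center, bottle_5_center, bottle_6_center's own z axis and vertical below 0.08 rad and horizontal distance between each of bottle_0_center, bottle_1_center, bottle_2_center, bottle_3_center, bottle_4_center, bottle_5_center, bottle_6_center and caddy_in below 0.052 m and z of each of bottle_0_center, bottle_1_center, bottle_2_center, bottle_3_center, bottle_4_center, bottle_5_center, bottle_6_center in the frame of caddy_in below 0.0555 m); the robot touches nothing.
It fails at once if a bottle is knocked over (tilted more than 0.6 rad) (angle between any of bottle_0_center, bottle_1_center, bottle_2_center, bottle_3_center, bottle_4_center, bottle_5_center, bottle_6_center's own z axis and vertical above 0.6 rad).
It fails at once if a shaker is moved by more than 30 mm (distance of any of salt_center, pepper_center from where it was at the start of the episode above 0.03 m).
It also fails if it takes over 67 s, if anything falls off the work surface, if the arm or the gripper's body presses on something with over 40 N, if the wrist force passes 120 N, or if a joint passes its speed limit or range.

### The arm

A 6-joint arm with a two-finger parallel gripper is mounted at the origin on a cart in front of the work surface, level with it; the furniture and walls round the work are solid. World frame = base frame: x ahead of the robot, y to its left, z up, the work surface at z = 0. Lengths are in m, angles in degrees, forces in N, time in s.
With the tool pointing down it reaches from about 0.4 to 0.825 m from the base axis. Payload 7 kg.
Tool frame: the origin (TCP) lies at the very end of the fingers, on their centre line; the grasp point (between the pads) lies 19 mm behind it (r.hold_point_z is the distance from the TCP to the grasp point, in m); z points along the fingers, y is the line along which they close (so a half turn about z gives the same grasp; the last joint's range is limited). The gripper opens to 88 mm and grips with 3 to 60 N. Pads are 19 mm wide; open, the fingers measure 130 mm over their backs; the gripper's body (78 mm by 193 mm) begins 47 mm behind the grasp point.
Start: joints at [-51.56, 20.546, 0.682, 0, -70.136, -16.507], TCP at [0.252, -0.626, 0.227] pointing down, gripper open.
Joint ranges: [-176.03, 176.03], [-82.01, 121.73], [-58.28, 71.71], [-173.87, 95.51], [-174.79, -0.11], [-173.66, 173.66]. Speed limits (degrees/s): [136.94, 136.94, 172.46, 180, 180, 180].

### API

Orientations are given as [roll, pitch, yaw] about the fixed x, y, z axes, in that order (R = Rz(yaw) Ry(pitch) Rx(roll)).
In Python, from plant import telemetry, vision, workorder, r gives the robot as it stands.
- The arm moves only by the tool move_arm, never from a script. Its argument "plan" is a list of rows, each a list of 7 numbers: the opening, from -1 (shut) to 1 (fully open), so that 0 is half open, then the shift along the world's x, y, z in m, then the turn, a rotation vector about the world's x, y, z in degrees. In form: [[fingers, dx, dy, dz, ax, ay, az], ...]. A call has 1 to 20 rows; each row shifts and turns the commanded pose from where the row before left it; what a row does not reach is not made up. A row lasts 1/8 s, in which the tool goes at most 62.5 mm and 10.7 degrees, less where a joint would pass 70% of its speed; a pose out of reach is approached as far as the arm can. A call is refused whole if a number of a shift passes 0.0625 or a number of a turn 10.7, either way. A call with a gripper value outside its range is refused whole. The fingers move at their own pace and stop on an object; "force" is the grip in N (left out, the last holds). Time passes only in rows, so rows that do not move let the fingers close. It gives the time, the measured TCP pose, the force, the opening and the grip force at its end, in the units of the state.
- telemetry.get_state(): the state, without advancing time (a new reading comes with each control period).
- vision.capture(name): name is "side" or "top"; returns a dict with "img" (400x640x3 uint8, red, green, blue), "depth" (400x640 float32, m along the optical axis (not along the pixel's ray), 0 where there is no reading), "intrinsics" (3x3 intrinsics, pixels), "D" ([k1, k2, p1, p2, k3] as OpenCV has them; the pictures are not rectified), "R" (3x3) and "t" (3): a world point X has camera coordinates R X + t. Camera axes: x right, y down, z forward; pixel columns grow to the right and rows downward; lengths in m; the calibration is good to about 2 mm. A picture is of the moment at which its call begins.
- workorder.close_job(): hands the job in; it is judged then, once.
The state is a dict: "time_s": time; "joints": joint angles; "qd": joint speeds; "joint_torque": joint torques, N m; "tcp_pos": TCP position; "eef_rot": TCP orientation; "contact_force": force on the tool from outside, world axes, zero at the start; "moment": the same for the moment, N m; "gripper_width": finger opening in m; "gripper_force": force on a finger pad.
Only numpy, scipy, OpenCV 4.12 (cv2) and the standard library are available. Lean on these libraries where they do the work, as an engineer would, in place of code of your own. Each camera call takes 0.05 s, during which the arm holds its last target. There are 200 camera calls.

## Working session

There is one attempt and no reset: what is moved stays moved. The work goes in short steps, Python scripts to look and compute and a tool call to move; the robot and the scene stay as the last step left them, time stands still between calls to the robot, and variables do not carry over. Pictures are saved under pics/ and viewed, at most 10 in all, crops included, and the job is handed in when it is done.

Besides the shell and the picture viewer there is one more tool, called after "Emit:" as a command line: name --pt "numbers of a row" for each row, then --argument value for the rest. move_arm: Moves the arm, as the interface text tells. Its arguments: {"type":"object","properties":{"plan":{"type":"array"},"force":{"type":"number"}},"required":["plan"]}

```bash
mkdir -p pics; python3 - <<'E'
from plant import telemetry, vision, workorder, r
import numpy as np, cv2
for n in("side","top"):
    c=vision.capture(n); np.savez(f"{n}0.npz",**c); cv2.imwrite(f"pics/{n}0.png",c["img"][:,:,::-1])
    print(n,np.round(c["intrinsics"],1).tolist(),c["D"],np.round(c["R"],3).tolist(),c["t"],(-c["R"].T@c["t"]))
print(telemetry.get_state())
E
```

```text
side [[421.6, 0.0, 313.4], [0.0, 421.6, 203.6], [0.0, 0.0, 1.0]] [0.01656651 0.         0.         0.         0.        ] [[-1.0, -0.027, 0.005], [-0.017, 0.495, -0.869], [0.021, -0.868, -0.496]] [0.43385483 0.05309329 1.20763155] [0.40949352 1.03379937 0.64264827]
top [[370.9, 0.0, 320.7], [0.0, 370.9, 202.7], [0.0, 0.0, 1.0]] [-0.04163516  0.          0.          0.          0.        ] [[-0.009, -1.0, -0.002], [-0.994, 0.009, -0.109], [0.109, 0.001, -0.994]] [0.03341076 0.45461341 0.94133016] [0.34995908 0.02831887 0.98519987]
{'time_s': 0.1, 'joints': array([-5.15610183e+01,  2.05872854e+01,  6.39916577e-01, -1.63632399e-02,
       -7.01371759e+01, -1.65082446e+01]), 'qd': array([ 0.04541616, -0.09746379,  0.15461505,  0.03731681,  0.07185257,
        0.03337096]), 'joint_torque': array([-1.37335312e-03, -5.84163773e+01,  2.93752527e+01,  7.01563731e+00,
        1.01643489e-02, -5.65713526e-05]), 'tcp_pos': array([ 0.25192243, -0.62575824,  0.22572801]), 'eef_rot': array([ 1.79914569e+02, -9.27636203e-03, -1.58074827e+02]), 'contact_force': array([0.51152581, 0.06993394, 0.43600181]), 'moment': array([ 0.02834363,  0.04218842, -0.00246145]), 'gripper_force': 0.0, 'gripper_width': 0.08757917191977027}
```

View pics/side0.png

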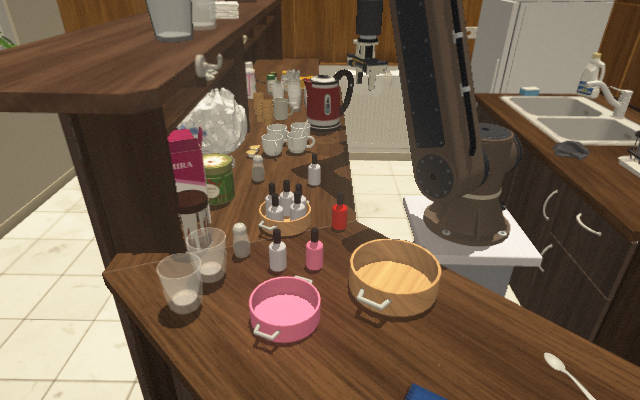

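View pics/top0.png

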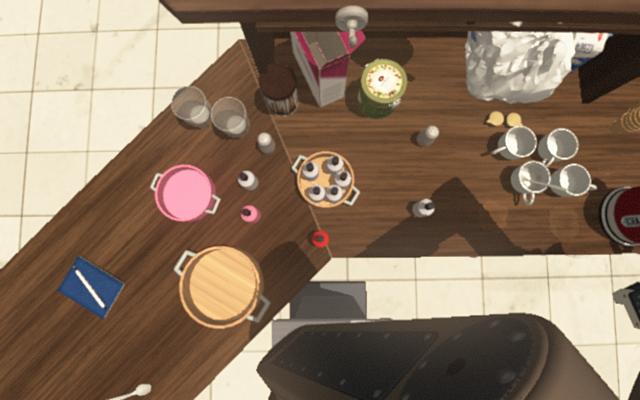

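The pictures show three pans: wood (325,180), larger wood (220,287) and pink (185,193) in the top view. The small wooden one is not pink and is the smaller, so it is the caddy. Bottles on the worktop are silver (247,180) and (423,208), which are meant; pink (250,213) and red (320,239) are look-alikes. The shakers are at (265,142) and (428,134).

```bash
cat > h.py <<'E'
import numpy as np, cv2
def cloud(c):
    K,D=c["intrinsics"],c["D"]; h,w=c["depth"].shape
    u,v=np.meshgrid(np.arange(w),np.arange(h))
    n=cv2.undistortPoints(np.stack([u,v],-1).reshape(-1,1,2).astype(np.float64),K,D).reshape(h,w,2)
    X=np.dstack([n,np.ones((h,w))])*c["depth"][...,None]
    P=(X-c["t"])@c["R"]; P[c["depth"]<=0]=np.nan
    return P
def ray(c,uv):
    n=cv2.undistortPoints(np.array([[uv]],float),c["intrinsics"],c["D"]).ravel()
    return -c["R"].T@c["t"], c["R"].T@np.array([n[0],n[1],1.])
def onz(c,uv,z):
    o,d=ray(c,uv); return o+d*(z-o[2])/d[2]
def cross(c1,a,c2,b):
    o1,d1=ray(c1,a);o2,d2=ray(c2,b)
    s=np.linalg.lstsq(np.c_[d1,-d2],o2-o1,rcond=None)[0]
    p,q=o1+d1*s[0],o2+d2*s[1]; return (p+q)/2,np.linalg.norm(p-q)
E
python3 - <<'E'
from h import *
for n in("top","side"):
    c=dict(np.load(n+"0.npz")); P=cloud(c); z=P[...,2]; g=c["img"].max(2)
    print(n,"table z",np.nanmedian(z[150:170,290:296]) if n=="top" else np.nanmedian(z[330:350,360:400]))
    m=((z>.085)&(z<.125)&(g<90)&(P[...,0]>.3)&(P[...,0]<.7)&(abs(P[...,1])<.5)).astype(np.uint8)
    k,l,s,ce=cv2.connectedComponentsWithStats(m)
    for i in range(1,k):
        if s[i,4]>=12:
            q=P[l==i]; print(ce[i].round(1),s[i,4],np.median(q,0).round(4),"zmax",q[:,2].max().round(4), c["img"][l==i].mean(0).round())
    if n=="top": cr=cv2.resize(c["img"][120:260,210:450],None,fx=3.3,fy=3.3,interpolation=2)
    else: cr=cv2.resize(c["img"][140:280,225:365],None,fx=4,fy=4,interpolation=2)
    cv2.imwrite(f"pics/crop_{n}.png",cr[:,:,::-1])
c=dict(np.load("top0.npz"));P=cloud(c)
# caddy rim
m=(abs(P[...,2]-.046)<.006)&(np.hypot(P[...,0]-.55,P[...,1]-.02)<.12)
hsv=cv2.cvtColor(c["img"],cv2.COLOR_RGB2HSV); m&=(hsv[...,0]<25)&(hsv[...,1]>60)&(hsv[...,2]>110)
pts=np.argwhere(m)[:,::-1].astype(np.float32); print(len(pts),cv2.fitEllipse(cv2.convexHull(pts)),np.median(P[m],0))
E
```

```text
top table z 0.0007833213456410305
[377.6 104.4] 94 [ 0.6886 -0.113   0.1011] zmax 0.1207 [77. 74. 47.]
[334.6 160.4] 39 [ 0.5479 -0.0061  0.1093] zmax 0.1131 [70. 60. 54.]
[309.4 166.8] 39 [0.5319 0.0564 0.1105] zmax 0.113 [69. 59. 53.]
[242.5 176. ] 40 [0.5129 0.2179 0.1043] zmax 0.1077 [70. 53. 50.]
[342.8 176.2] 33 [ 0.5094 -0.0248  0.1092] zmax 0.1126 [72. 61. 56.]
[315.9 190.2] 32 [0.4762 0.0401 0.1101] zmax 0.1144 [73. 63. 58.]
[333.6 190.8] 33 [ 0.4734 -0.0026  0.1101] zmax 0.1129 [75. 65. 59.]
[430.2 205.2] 48 [ 0.4383 -0.2325  0.1032] zmax 0.1066 [68. 60. 55.]
[245.6 212. ] 33 [0.4257 0.2081 0.1033] zmax 0.1076 [73. 55. 52.]
[319.6 238.1] 25 [0.3623 0.0317 0.1046] zmax 0.1068 [78. 70. 65.]
side table z 0.0006936399399814976
[314.1 156.6] 33 [ 0.4386 -0.2296  0.0965] zmax 0.1048 [57. 49. 43.]
[228.6 170.2] 53 [ 0.6911 -0.1081  0.101 ] zmax 0.1221 [76. 78. 46.]
[286.1 184.6] 66 [ 0.5122 -0.0213  0.1003] zmax 0.1124 [56. 46. 40.]
[273.2 193.1] 129 [0.5428 0.0472 0.1012] zmax 0.1117 [54. 46. 40.]
[297.6 192.6] 115 [0.4771 0.0406 0.1032] zmax 0.112 [56. 48. 43.]
[340. 196.] 59 [0.3618 0.0356 0.0982] zmax 0.1059 [65. 55. 47.]
[205.1 206.1] 12 [0.6973 0.1431 0.1225] zmax 0.1245 [58. 47. 38.]
[276.4 233.7] 75 [0.5149 0.2229 0.0986] zmax 0.1059 [59. 46. 41.]
[314.5 232.5] 75 [0.4272 0.2151 0.0987] zmax 0.1056 [61. 47. 41.]
367 ((324.99774169921875, 178.75303649902344), (55.90100860595703, 56.4366455078125), 90.8597412109375) [0.51907564 0.01841274 0.04598772]
```

View pics/crop_top.png

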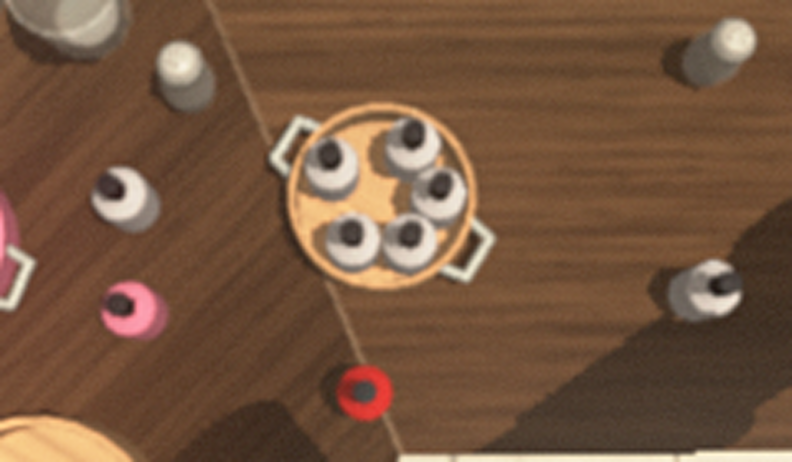

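View pics/crop_side.png

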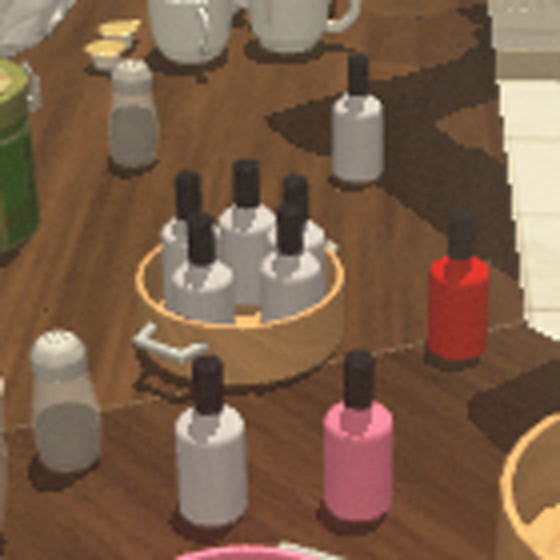

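The crops confirm it. In the top crop, bottle 4 is the one at (330,163), with open floor on both sides. Silver bottles 5 and 6 stand at (122,195) and (712,288), and the pink and red look-alikes are left alone. Next come refined positions.

```bash
cat >> h.py <<'E'
def caps(c,zlo=.1,rng=(.3,.6,-.3,.3)):
    P=cloud(c); z=P[...,2]; g=c["img"].max(2)
    m=((z>.085)&(z<.2)&(g<90)&(P[...,0]>rng[0])&(P[...,0]<rng[1])&(P[...,1]>rng[2])&(P[...,1]<rng[3])).astype(np.uint8)
    k,l,s,ce=cv2.connectedComponentsWithStats(m); out=[]
    for i in range(1,k):
        if s[i,4]<15: continue
        zz=z[l==i]; top=np.median(zz[zz>np.median(zz)-.003])
        mm=(l==i)&(z>top-.0035); uv=np.argwhere(mm).mean(0)[::-1]
        out.append((uv,onz(c,uv,top)))
    return out
def caddy(c,cen=(.512,.018)):
    P=cloud(c); hsv=cv2.cvtColor(c["img"],cv2.COLOR_RGB2HSV)
    m=(P[...,2]>.02)&(P[...,2]<.055)&(np.hypot(P[...,0]-cen[0],P[...,1]-cen[1])<.085)&(hsv[...,0]<25)&(hsv[...,1]>60)&(hsv[...,2]>110)
    h=cv2.convexHull(np.argwhere(m)[:,::-1].astype(np.float32)); e=cv2.fitEllipse(h)
    q=np.array([onz(c,u,.046)[:2] for u in h[:,0]])
    s=np.linalg.lstsq(np.c_[2*q,np.ones(len(q))],(q**2).sum(1),rcond=None)[0]
    return onz(c,e[0],.046)[:2],s[:2],np.sqrt(s[2]+s[0]**2+s[1]**2),e[0]
E
python3 - <<'E'
from h import *
t=dict(np.load("top0.npz"));s=dict(np.load("side0.npz"))
e,C,R,uv=caddy(t);print("caddy",e,C,R,"side",caddy(s))
for u,p in caps(t):
    d=p[:2]-C; print(u.round(1),p.round(4),"r",np.hypot(*d).round(4),"ang",np.degrees(np.arctan2(d[1],d[0])).round(1))
print("side");
for u,p in caps(s,):print(u.round(1),p.round(4))
# two-view height of caddy rim centre and bottles 5, 6 
print(cross(t,uv,s,caddy(s)[3]))
ct=caps(t);cs=caps(s)
for y in(.218,-.232):
    a=min(ct,key=lambda k:abs(k[1][1]-y)+(k[1][0]<.43));b=min(cs,key=lambda k:abs(k[1][1]-y)+(k[1][0]<.43));print(cross(t,a[0],s,b[0]))
P=cloud(t);d=np.hypot(P[...,0]-C[0],P[...,1]-C[1]);print("floor z",np.nanmedian(P[...,2][d<.012]))
P=cloud(s);print("shelf min z", [np.nanpercentile(P[...,2][(abs(P[...,0]-x)<.03)&(abs(P[...,1])<.4)],99) for x in(.45,.55,.65,.7,.75,.8)])
P=cloud(t);print([np.nanmax(P[...,2][(abs(P[...,0]-x)<.03)&(abs(P[...,1])<.3)]) for x in(.6,.65,.7,.75,.8)])
E
```

```text
caddy [0.51271822 0.0160734 ] [0.51362274 0.01654739] 0.07371326795925143 side (array([0.51235553, 0.04087964]), array([0.51203216, 0.04187282]), np.float64(0.08164141511034201), (284.6324157714844, 212.51614379882812))
[334.6 159.6] [ 0.5496 -0.0052  0.1101] r 0.042 ang -31.2
[309.3 165.9] [0.5346 0.0557 0.1111] r 0.0444 ang 61.8
[242.  175.5] [0.5141 0.2185 0.1047] r 0.202 ang 89.9
[343.1 175.7] [ 0.5102 -0.0249  0.1101] r 0.0416 ang -94.7
[315.8 190. ] [0.4763 0.0406 0.1104] r 0.0444 ang 147.2
[333.9 190.4] [ 0.4748 -0.0025  0.1104] r 0.0433 ang -153.9
[431.  205.1] [ 0.4382 -0.2351  0.1037] r 0.2627 ang -106.7
[245.1 211.9] [0.4261 0.2102 0.1035] r 0.2125 ang 114.3
[319.6 238.1] [0.3622 0.0327 0.1046] r 0.1523 ang 173.9
side
[314.3 154.7] [ 0.438  -0.2351  0.1011]
[286.1 181.8] [ 0.5122 -0.0255  0.107 ]
[273.1 190.2] [0.543  0.027  0.1076]
[297.6 189.5] [0.4769 0.0219 0.1083]
[340.2 193.7] [0.3615 0.0313 0.1026]
[276.1 231.3] [0.5151 0.2198 0.1025]
[314.6 230.1] [0.4262 0.2122 0.1027]
(array([0.51512812, 0.01587845, 0.03100842]), np.float64(0.00037062048169097324))
(array([0.51487307, 0.21914744, 0.10201114]), np.float64(0.000577069552664358))
(array([ 0.4382494 , -0.23595982,  0.10082631]), np.float64(0.0005493165556303648))
floor z 0.006311021578159482
shelf min z [np.float64(0.10518375561469906), np.float64(0.10862602631063392), np.float64(0.42762790307581366), np.float64(0.43978062805788865), np.float64(0.44117940866014693), np.float64(0.5333372451363304)]
[np.float64(0.10975145495750896), np.float64(0.45219712484586555), np.float64(0.45023367207119264), np.float64(0.4438295626804697), np.float64(0.3219968922450896)]
```

Emit:
move_arm --pt "-0.1 0.02 0.0485 0 0 0 0.43" --pt "-0.1 0.02 0.0485 0 0 0 0.43" --pt "-0.1 0.02 0.0485 0 0 0 0.43" --pt "-0.1 0.02 0.0485 0 0 0 0.43" --pt "-0.1 0.02 0.0485 0 0 0 0.43" --pt "-0.1 0.02 0.0485 0 0 0 0.43" --pt "-0.1 0.02 0.0485 0 0 0 0.43" --pt "-0.1 0.02 0.0485 0 0 0 0.43" --pt "-0.1 0.02 0.0485 0 0 0 0.43" --pt "-0.1 0.02 0.0485 0 0 0 0.43" --pt "-0.1 0.02 0.0485 0 0 0 0.43" --pt "-0.1 0.02 0.0485 0 0 0 0.43" --pt "-0.1 0.02 0.0485 0 0 0 0.43" --pt "-0.1 0.02 0.0485 0 0 0 0.43" --pt "-0.1 0.0026 0.0027 -0.04 0 0 0" --pt "-0.1 0 0 -0.04 0 0 0" --pt "-0.1 0 0 0 0 0 0" --pt "-0.1 0 0 0 0 0 0" --force 12

```text
time_s: 2.35
tcp_pos: [0.5355, 0.0556, 0.1479]
eef_rot: [-180.0, 0.1, -152.0]
contact_force: [-0.3, 1.3, 0.2]
gripper_width: 0.0397
gripper_force: 0.0
```

Emit:
move_arm --pt "-0.1 -0.001 0 -0.02 0 0 0" --pt "-0.1 0 0 -0.02 0 0 0" --pt "-0.1 0 0 -0.015 0 0 0" --pt "-0.1 0 0 -0.01 0 0 0" --pt "-0.1 0 0 0 0 0 0" --pt "-0.7 0 0 0 0 0 0" --pt "-1 0 0 0 0 0 0" --pt "-1 0 0 0 0 0 0" --pt "-1 0 0 0 0 0 0" --pt "-1 0 0 0 0 0 0"

```text
time_s: 3.6
tcp_pos: [0.5339, 0.0556, 0.0818]
eef_rot: [-180.0, 0.0, -152.0]
contact_force: [0.8, -1.2, 2.1]
gripper_width: 0.0175
gripper_force: 12.0
```

Emit:
move_arm --pt "-1 0 0 0.005 0 0 0" --pt "-1 -0.004 0.001 0 0 0 0" --pt "-1 -0.005 0.001 0 0 0 0" --pt "-1 -0.005 0.002 0 0 0 0" --pt "-1 -0.004 0.002 0 0 0 0" --pt "-1 -0.002 0 0 0 0 0" --pt "-1 0 0 0 0 0 0"

```text
time_s: 4.47
tcp_pos: [0.5135, 0.0614, 0.0866]
eef_rot: [-180.0, -0.0, -152.0]
contact_force: [0.3, -2.4, -0.5]
gripper_width: 0.0174
gripper_force: 12.0
```

Emit:
move_arm --pt "-1 0 0 -0.003 0 0 0" --pt "-1 0 0 -0.002 0 0 0" --pt "-1 0 0 0 0 0 0" --pt "-0.4 0 0 0 0 0 0" --pt "-0.35 0 0 0 0 0 0" --pt "-0.35 0 0 0 0 0 0" --pt "-0.35 0 0 0.02 0 0 0" --pt "-0.35 0 0 0.05 0 0 0" --pt "-0.35 0 0.06 0.01 0 0 0" --pt "-0.2 0 0.06 0 0 0 0" --pt "-0.1 0 0.036 -0.03 0 0 0" --pt "-0.1 0 0 0 0 0 0" --pt "-0.1 0 0 0 0 0 0"

```text
time_s: 6.1
tcp_pos: [0.5136, 0.2175, 0.1315]
eef_rot: [-180.0, -0.0, -152.0]
contact_force: [0.4, -1.6, 0.4]
gripper_width: 0.0393
gripper_force: 0.0
```

```bash
cat > look.py <<'E'
import sys
from plant import telemetry, vision
from h import *
c=vision.capture("top"); np.savez("now.npz",**c); C=np.array([.5128,.0172])
cv2.imwrite(f"pics/{sys.argv[1]}.png",cv2.resize(c["img"][120:250,210:450],None,fx=3.3,fy=3.3,interpolation=2)[:,:,::-1])
for u,p in caps(c):
    d=p[:2]-C; print(u.round(1),p.round(4),"r",np.hypot(*d).round(4),"ang",np.degrees(np.arctan2(d[1],d[0])).round(1))
s=telemetry.get_state();print(s["time_s"],s["tcp_pos"],s["contact_force"])
E
python3 look.py a
```

```text
[334.6 159.4] [ 0.55   -0.0051  0.1108] r 0.0433 ang -31.0
[306.5 174.8] [0.5132 0.0626 0.1104] r 0.0454 ang 89.5
[343.  175.4] [ 0.5107 -0.0248  0.1109] r 0.042 ang -92.9
[243.2 177.1] [0.5102 0.2157 0.104 ] r 0.1985 ang 90.7
[315.8 189.9] [0.4764 0.0405 0.1101] r 0.0433 ang 147.3
[333.9 190.5] [ 0.4747 -0.0024  0.1099] r 0.0428 ang -152.8
[430.8 205.1] [ 0.4382 -0.2345  0.1037] r 0.2626 ang -106.5
[245.1 211.9] [0.426  0.21   0.1043] r 0.2114 ang 114.2
[319.6 238. ] [0.3622 0.0326 0.1045] r 0.1513 ang 174.2
6.15 [0.51384322 0.21720672 0.13192026] [-1.06993481 -0.32096197  0.18485501]
```

View pics/a.png

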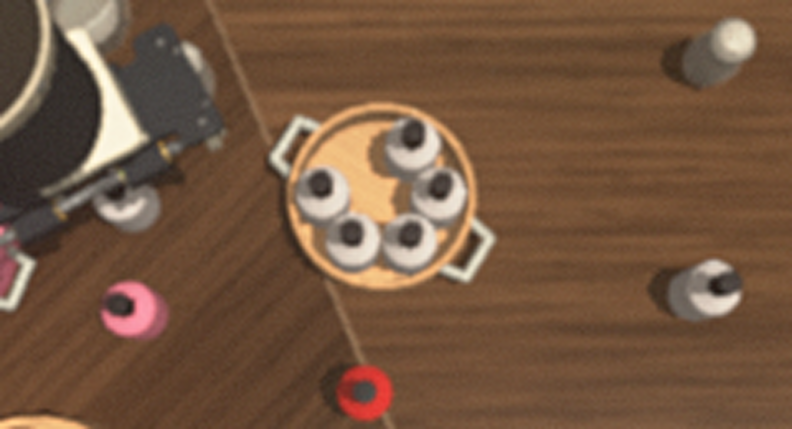

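Bottle 4 now stands at place 88 (crop 322,192), and the place at crop (345,145) is clear. Next is bottle 5.

Emit:
move_arm --pt "-0.1 0.0007 0.0015 -0.02 0 0 0" --pt "-0.1 0 0 -0.02 0 0 0" --pt "-0.1 0 0 -0.014 0 0 0" --pt "-0.1 0 0 0 0 0 0" --pt "-0.7 0 0 0 0 0 0" --pt "-1 0 0 0 0 0 0" --pt "-1 0 0 0 0 0 0" --pt "-1 0 0 0 0 0 0" --pt "-1 0 0 0 0 0 0" --pt "-1 0 0 0.03 0 0 0" --pt "-1 0 0 0.05 0 0 0" --pt "-1 0 0 0.045 0 0 0" --pt "-1 0 0 0 0 0 0" --pt "-1 0 0 0 0 0 0"

```text
time_s: 7.9
tcp_pos: [0.5137, 0.2188, 0.2018]
eef_rot: [180.0, -0.1, -152.1]
contact_force: [-0.4, -0.3, -1.5]
gripper_width: 0.0172
gripper_force: 12.0
```

Emit:
move_arm --pt "-1 0.008 -0.036 0 0 0 0" --pt "-1 0.008 -0.036 0 0 0 0" --pt "-1 0.008 -0.036 0 0 0 0" --pt "-1 0.008 -0.036 0 0 0 0" --pt "-1 0.0063 -0.0361 0 0 0 0" --pt "-1 0 0 0 0 0 0" --pt "-1 0 0 -0.02 0 0 0" --pt "-1 0 0 -0.02 0 0 0" --pt "-1 0 0 -0.005 0 0 0" --pt "-1 0 0 0 0 0 0" --pt "-1 0 0 0 0 0 0"

```text
time_s: 9.28
tcp_pos: [0.5531, 0.0393, 0.1582]
eef_rot: [-180.0, 0.0, -152.0]
contact_force: [-0.2, 0.1, -0.3]
gripper_width: 0.0178
gripper_force: 12.0
```

Emit:
move_arm --pt "-1 -0.001 -0.0003 -0.01 0 0 0" --pt "-1 0 0 -0.01 0 0 0" --pt "-1 0 0 -0.01 0 0 0" --pt "-1 0 0 -0.01 0 0 0" --pt "-1 0 0 -0.01 0 0 0" --pt "-1 0 0 0 0 0 0"

```text
time_s: 10.02
tcp_pos: [0.5511, 0.0384, 0.1065]
eef_rot: [180.0, -0.1, -152.1]
contact_force: [1.1, 0.3, 0.1]
gripper_width: 0.0176
gripper_force: 12.0
```

Foot is below the rim and the neighbours' shoulders, with no force. Going on down.

Emit:
move_arm --pt "-1 0.0005 0 -0.01 0 0 0" --pt "-1 0 0 -0.008 0 0 0" --pt "-1 0 0 -0.004 0 0 0" --pt "-1 0 0 -0.002 0 0 0" --pt "-1 0 0 0 0 0 0"

```text
time_s: 10.65
tcp_pos: [0.5525, 0.0387, 0.0839]
eef_rot: [-180.0, 0.0, -152.0]
contact_force: [0.7, -0.5, 1.3]
gripper_width: 0.0181
gripper_force: 12.0
```

Emit:
move_arm --pt "-1 0 0 -0.001 0 0 0" --pt "-0.4 0 0 0 0 0 0" --pt "-0.35 0 0 0 0 0 0" --pt "-0.35 0 0 0 0 0 0" --pt "-0.35 0 0 0.02 0 0 0" --pt "-0.35 0 0 0.045 0 0 0" --pt "-0.35 -0.019 -0.0457 0.03 0 0 0" --pt "-0.2 -0.019 -0.0457 0 0 0 0" --pt "-0.1 -0.019 -0.0457 0 0 0 0" --pt "-0.1 -0.019 -0.0457 0 0 0 0" --pt "-0.1 -0.019 -0.0457 0 0 0 0" --pt "-0.1 -0.019 -0.0455 -0.03 0 0 0" --pt "-0.1 0 0 -0.02 0 0 0" --pt "-0.1 0 0 0 0 0 0" --pt "-0.1 0 0 0 0 0 0"

```text
time_s: 12.52
tcp_pos: [0.4389, -0.2352, 0.1283]
eef_rot: [-180.0, 0.0, -152.0]
contact_force: [0.4, -0.6, 0.6]
gripper_width: 0.0396
gripper_force: 0.0
```

```bash
python3 look.py b
```

```text
[315.6 159.6] [0.5499 0.0404 0.1107] r 0.0437 ang 32.1
[306.6 174.4] [0.5141 0.0623 0.1105] r 0.0451 ang 88.4
[316.1 189.5] [0.4774 0.0398 0.1101] r 0.042 ang 147.4
[245.1 211.9] [0.4259 0.2098 0.1048] r 0.2113 ang 114.3
[319.5 238.2] [0.362  0.0328 0.1047] r 0.1516 ang 174.1
12.575 [ 0.4391174  -0.23505788  0.12848708] [-0.36126064 -0.56067746  0.82305331]
```

View pics/b.png

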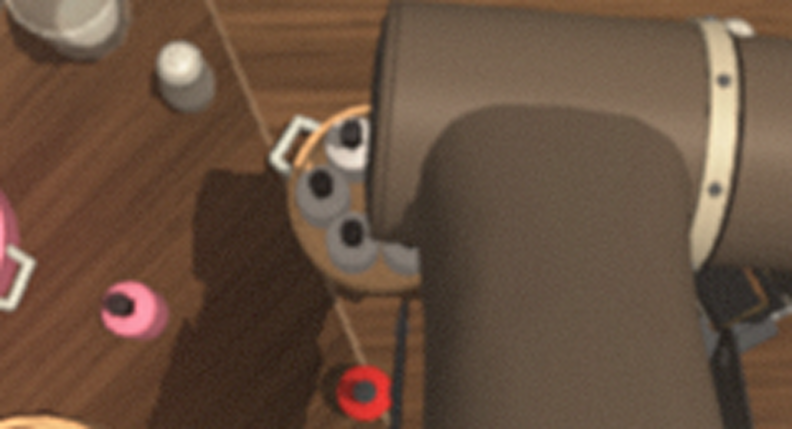

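Bottle 5 stands in its place (crop 350,135), and bottles 4 and 0 at (322,185) and (352,235) are upright. The arm hides the rest. Picking bottle 6 next.

Emit:
move_arm --pt "-0.1 -0.0006 0 -0.02 0 0 0" --pt "-0.1 0 0 -0.02 0 0 0" --pt "-0.1 0 0 -0.011 0 0 0" --pt "-0.1 0 0 0 0 0 0" --pt "-0.7 0 0 0 0 0 0" --pt "-1 0 0 0 0 0 0" --pt "-1 0 0 0 0 0 0" --pt "-1 0 0 0 0 0 0" --pt "-1 0 0 0 0 0 0" --pt "-1 0 0 0.03 0 0 0" --pt "-1 0 0 0.05 0 0 0" --pt "-1 0 0 0.045 0 0 0" --pt "-1 -0.01 0 0 0 0 0" --pt "-1 -0.01 0 0 0 0 0" --pt "-1 0 0 0 0 0 0"

```text
time_s: 14.45
tcp_pos: [0.416, -0.2351, 0.2004]
eef_rot: [179.9, -0.1, -152.1]
contact_force: [0.0, -0.2, -1.1]
gripper_width: 0.0176
gripper_force: 12.0
```

```bash
python3 look.py c; python3 - <<'E'
from plant import vision
from h import *
c=vision.capture("side")
for u,p in caps(c):print(u.round(1),p.round(4))
cv2.imwrite("pics/d.png",cv2.resize(c["img"][100:260,220:380],None,fx=3.7,fy=3.7)[:,:,::-1])
E
```

```text
[315.6 159.6] [0.55   0.0405 0.1101] r 0.0439 ang 32.0
[306.6 174.9] [0.5131 0.0624 0.1097] r 0.0452 ang 89.6
[316.  189.5] [0.4774 0.0401 0.1105] r 0.0422 ang 147.1
[245.2 211.9] [0.426  0.2099 0.1038] r 0.2113 ang 114.3
[319.5 238.1] [0.362  0.0328 0.1036] r 0.1516 ang 174.1
14.5 [ 0.41663297 -0.23523652  0.20052529] [ 0.74576456  0.41236513 -0.39750639]
[286.1 181.7] [ 0.5124 -0.0282  0.106 ]
[270.3 188.5] [0.5515 0.0189 0.1082]
[297.9 189.6] [0.4763 0.0202 0.1071]
[340.  193.8] [0.3618 0.0317 0.1024]
[282.6 196.8] [0.5141 0.0629 0.1075]
[314.4 229.7] [0.4266 0.2108 0.1027]
```

View pics/d.png

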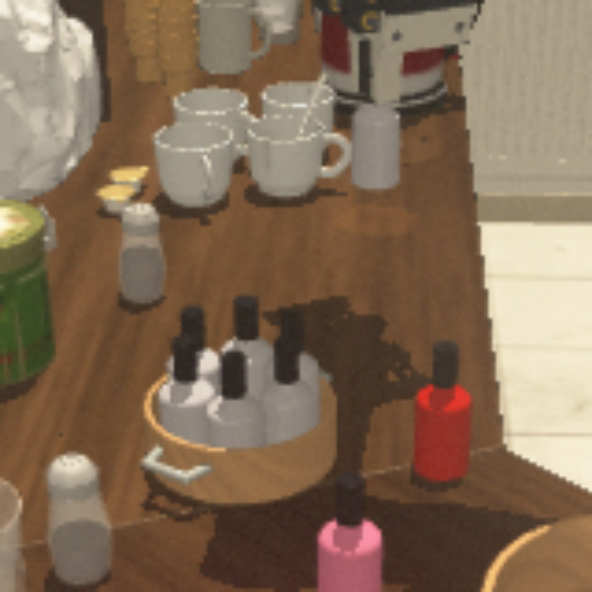

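Six bottles stand upright in the caddy (crop caps 190–290, 310–370) with the middle free. Bottle 6 is held at (375,145). Carrying it over the middle.

Emit:
move_arm --pt "-1 0.016 0.042 0.005 0 0 0" --pt "-1 0.016 0.042 0 0 0 0" --pt "-1 0.016 0.042 0 0 0 0" --pt "-1 0.016 0.042 0 0 0 0" --pt "-1 0.016 0.042 0 0 0 0" --pt "-1 0.016 0.042 0 0 0 0" --pt "-1 0.001 0.001 0 0 0 0" --pt "-1 0 0 -0.02 0 0 0" --pt "-1 0 0 -0.02 0 0 0" --pt "-1 0 0 0 0 0 0" --pt "-1 0 0 0 0 0 0" --pt "-1 0 0 0 0 0 0"

```text
time_s: 16.05
tcp_pos: [0.5151, 0.0176, 0.1674]
eef_rot: [-180.0, 0.1, -152.1]
contact_force: [0.0, -0.4, -0.6]
gripper_width: 0.0174
gripper_force: 12.0
```

Emit:
move_arm --pt "-1 -0.0015 0 -0.008 0 0 0" --pt "-1 0 0 -0.008 0 0 0" --pt "-1 0 0 -0.008 0 0 0" --pt "-1 0 0 -0.006 0 0 0" --pt "-1 0 0 -0.006 0 0 0" --pt "-1 0 0 0 0 0 0"

```text
time_s: 16.8
tcp_pos: [0.5129, 0.0176, 0.13]
eef_rot: [180.0, -0.1, -152.1]
contact_force: [1.0, 0.9, -0.8]
gripper_width: 0.0176
gripper_force: 12.0
```

Emit:
move_arm --pt "-1 0 0 -0.008 0 0 0" --pt "-1 0 0 -0.008 0 0 0" --pt "-1 0 0 -0.008 0 0 0" --pt "-1 0 0 -0.008 0 0 0" --pt "-1 0 0 -0.006 0 0 0" --pt "-1 0 0 0 0 0 0"

```text
time_s: 17.55
tcp_pos: [0.5127, 0.0176, 0.0919]
eef_rot: [180.0, -0.1, -152.1]
contact_force: [-0.1, -0.1, -0.5]
gripper_width: 0.0177
gripper_force: 12.0
```

No force. Down to the floor, release, and retreat upward.

Emit:
move_arm --pt "-1 0 0 -0.005 0 0 0" --pt "-1 0 0 -0.003 0 0 0" --pt "-1 0 0 -0.001 0 0 0" --pt "-1 0 0 0 0 0 0" --pt "-0.6 0 0 0 0 0 0" --pt "-0.45 0 0 0 0 0 0" --pt "-0.45 0 0 0 0 0 0" --pt "-0.45 0 0 0.02 0 0 0" --pt "-0.45 0 0 0.05 0 0 0" --pt "-0.45 0 0 0.05 0 0 0" --pt "-0.45 -0.02 -0.06 0 0 0 0" --pt "-0.45 -0.02 -0.06 0 0 0 0" --pt "-0.45 -0.02 -0.06 0 0 0 0" --pt "-0.45 -0.02 -0.06 0 0 0 0" --pt "-0.45 -0.02 -0.06 0 0 0 0" --pt "-0.45 -0.02 -0.06 0 0 0 0" --pt "-0.45 -0.02 -0.06 0 0 0 0" --pt "-0.45 0 0 0 0 0 0" --pt "-0.45 0 0 0 0 0 0"

```text
time_s: 19.92
tcp_pos: [0.3743, -0.3975, 0.2033]
eef_rot: [180.0, -0.0, -152.1]
contact_force: [0.0, 1.3, 0.4]
gripper_width: 0.0239
gripper_force: 0.0
```

```bash
python3 look.py e; python3 - <<'E'
from plant import vision
from h import *
c=vision.capture("side")
for u,p in caps(c):print(u.round(1),p.round(4))
a=cv2.resize(c["img"][160:260,230:330],(400,400)); b=cv2.resize(np.load("now.npz")["img"][135:225,280:370],(400,400))
cv2.imwrite("pics/f.png",np.hstack([a,b])[:,:,::-1])
E
```

```text
[315.7 159.6] [0.5501 0.0403 0.1103] r 0.0439 ang 31.8
[334.7 159.6] [ 0.5498 -0.0054  0.1099] r 0.0434 ang -31.4
[306.6 174.7] [0.5134 0.0624 0.1098] r 0.0452 ang 89.3
[324.6 175.7] [0.5106 0.0192 0.1098] r 0.003 ang 137.5
[343.5 175.1] [ 0.5117 -0.0259  0.1097] r 0.0431 ang -91.4
[334.4 190.3] [ 0.4751 -0.0037  0.1103] r 0.0431 ang -151.0
[315.5 190.5] [0.475  0.0414 0.11  ] r 0.0449 ang 147.4
[245.1 211.9] [0.426  0.21   0.1045] r 0.2114 ang 114.2
[320.  238.2] [0.3618 0.0317 0.1039] r 0.1517 ang 174.5
19.975 [ 0.37481698 -0.39687359  0.2035085 ] [ 0.06090789  0.4789278  -0.0298879 ]
[284.5 189. ] [0.5127 0.02   0.1082]
[270.3 188.6] [0.5513 0.0207 0.1089]
[297.9 189.5] [0.4762 0.0219 0.1082]
[340.1 193.8] [0.3617 0.0318 0.1024]
[314.4 229.9] [0.4266 0.2113 0.1026]
```

View pics/f.png

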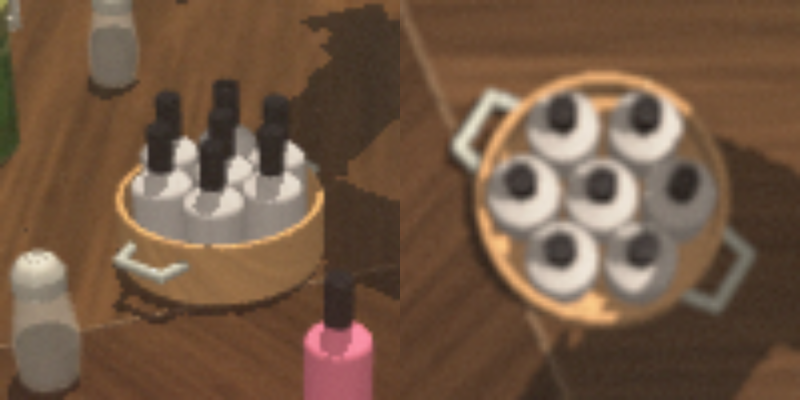

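All seven stand upright on the caddy floor: cap tops are at 0.110 m and all within 46 mm of the axis, with the middle one at (603,185) in the right half. The gripper is clear, so I'm handing in.

```bash
python3 -c "
from plant import workorder
print(workorder.close_job())"
```

```text
the job is handed in; nothing more can be done
None
```

I packed all seven bottles upright on the caddy floor, six around one, knocked nothing over and left the shakers alone; the job is handed in after about 20 s of robot time, and no verdict was shown.

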